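# Reset the tripped breaker of the bench power pack

### The arm

A 6-joint arm with a two-finger parallel gripper is mounted at the origin on a cart in front of the work surface, level with it; the furniture and walls round the work are solid. World frame = base frame: x ahead of the robot, y to its left, z up, the work surface at z = 0. Lengths are in m, angles in rad, forces in N, time in s.
With the tool pointing down it reaches from about 0.425 to 0.95 m from the base axis. Payload 3.5 kg.
Tool frame: the origin (TCP) lies between the finger pads; the fingertips stand 17 mm ahead of it and the grasp point (between the pads) lies 2 mm behind it (ctrl.tip_reach is the distance from the TCP to the fingertips, in m); z points along the fingers, y is the direction in which the jaws open and shut (so a half turn about z gives the same grasp; the last joint's range is limited). The gripper opens to 85 mm and grips with 20 to 120 N. Pads are 22 mm wide; open, the fingers measure 114 mm over their backs; the gripper's body (76 mm by 85 mm) begins 54 mm behind the grasp point. The pads swing forward as they close: fully open they stand 13 mm farther back than shut.
Start: joints at [-1.283, 0.286, 1.577, -0, 1.279, -0.15], TCP at [0.286, -0.611, 0.212] pointing down, gripper open.
Joint ranges: [-2.77, 2.77], [-0.9, 2.22], [0.21, 2.48], [-1.53, 4.67], [0.24, 2.81], [-2.84, 2.84]. Speed limits (rad/s): [2.79, 2.79, 3.14, 3.14, 3.14, 3.14].

### API

Orientations are given as a unit quaternion [x, y, z, w].
In Python, from plant import monitor, imaging, workorder, ctrl gives the robot as it stands.
- The arm moves only by the tool send_rows, never from a script. Its argument "rows" is a list of rows, each a list of 4 numbers: the shift along the world's x, y, z normalised to -1 to 1, where 1 is 0.3 m, then the turn about the world's z normalised to -1 to 1, where 1 is 360 degrees. A call has 1 to 20 rows; each row is the pose to reach, as a shift and turn from the pose commanded when the call began, turning the shorter way round; what a row does not reach only later rows make up. A row lasts 1/8 s, in which the tool goes at most 62.5 mm and 10.7 degrees, less where a joint would pass 70% of its speed; a pose out of reach is approached as far as the arm can. A call with a number of a shift or a turn outside -1 to 1 is refused whole. A call with a gripper value outside its range is refused whole. "jaw" is the closure, from 0 (fully open) to 1 (shut), set as the call begins (left out, the last holds). The fingers move at their own pace and stop on an object; "newtons" is the grip in N (left out, the last holds). Time passes only in rows, so rows that repeat a pose let the fingers close. It gives the time, the measured TCP pose, the force and the opening at its end, in the units of the state.
- monitor.get_state(): the state, without advancing time (a new reading comes with each control period).
- imaging.read_camera(name): name is "scene" or "side" or "wrist"; returns the picture (480x640x3 uint8, red, green, blue); there is no depth.
- imaging.calibration(name): a dict with "intrinsics" (3x3 intrinsics, pixels), "dist_coeffs" ([k1, k2, p1, p2, k3] as OpenCV has them; the pictures are not rectified), "cam_to_world" (4x4, takes a point from camera to world coordinates). Camera axes: x right, y up, looking along -z (the intrinsics and any distortion apply to the point x, -y, -z); pixel columns grow to the right and rows downward; lengths in m; the calibration is good to about 2 mm. A picture is of the moment at which its call begins: read the wrist's pose just before it. calibration takes no time and is no camera call; for the wrist camera it gives the pose at the moment of the call.
- workorder.sign_off(): hands the job in, once; it reports no verdict.
The state is a dict: "time": time; "qpos": joint angles; "dq": joint speeds; "joint_efforts": joint torques, N m; "eef_pos": TCP position; "tcp_rot": TCP orientation; "contact_force": force on the tool from outside, world axes, zero at the start; "wrist_torque": the same for the moment, N m; "opening": opening from 0.0 (shut) to 1.0 (fully open).
Only numpy, scipy, OpenCV 4.12 (cv2) and the standard library are available. Lean on these libraries where they do the work, as an engineer would, in place of code of your own. Each camera call takes 0.05 s, during which the arm holds its last target.

### The job

One of the three circuit breakers in the top of the battery power pack has tripped: its plunger has popped up in its well and its window shows orange. Switch the pack off at its main rocker, reach a fingertip into that breaker's well and press the sunken plunger down until it snaps fully home, then switch the pack on again. Leave the other two breakers alone, and do not disturb the things lying round the pack.

Things in the scene. Friction and masses are not known exactly. Their poses are not given: they have to be found in the camera images.
- power_pack: Fixed grey battery power pack with black rubber ends, 170 (x) x 288 (y) x 106 mm high. Origin under its centre on the worktop, z up; its -x face with three outlet covers is towards the robot. In the top: breaker wells at x +10, y +88, +28, -32 mm (which breaker is in which varies), main rocker at x -1.5, y -96 mm, folded handle along the rear (x +64 mm, top 119 mm above the worktop).
- rocker (a joint): Main rocker, a black V 58 mm long along the pack's x, 32 mm wide. rad: 0 = on (far half with green bar level, near half with red bar sloping up towards the robot), 0.4 = off (near half level, far half up). Over-centre spring: about 3 to 4 N straight down on the bar of the raised half tips it; it then snaps across and stays.
- rocker_red (a point): On the surface of the rocker's near half, at the middle of the red bar, 20 mm from the ridge between the halves; press here to switch off. Its height above the worktop is about 117 mm when on, 109 mm when off. Moves and turns with the rocker.
- rocker_green (a point): The same point on the far half, at the middle of the green bar; press here to switch on. Height about 109 mm when on, 117 mm when off.
- tripped_breaker: The breaker that has tripped: grey plastic insert in the pack's top, 96 x 57 mm, flush with it. In it an open round well, 42 mm across, 32 mm deep, with a red plunger in its middle; on the robot's side of the well a small black-framed flag window, orange at the start, green once reset. Origin at the middle of the insert's underside, 74 mm above the worktop; the well is 12 mm from it towards its +x, axes as the pack's.
- good_breaker_1: A breaker in order: grey plastic insert in the pack's top, 96 x 57 mm, flush with it. In it an open round well, 42 mm across, 32 mm deep, with a red plunger in its middle; on the robot's side of the well a small black-framed flag window, green. Origin and axes as for the tripped one.
- good_breaker_2: Another breaker in order, the same as good_breaker_1.
- tripped_breaker_mouth (a point): centre of the well's mouth in tripped_breaker, level with the pack's top (106 mm above the worktop); z up along the well
- tripped_plunger_top (a point): centre of the top face of the red plunger (21 mm across) in the well of tripped_breaker; moves with the plunger.
- tripped_plunger (a joint): Plunger travel in m, straight down: 0 = popped up, top 12 mm below the well's mouth; 0.010 = fully home, top 22 mm below the mouth (10 mm above the well's floor). Over-centre spring: 3 to 4 N start it down, the load falls away by mid travel, then it snaps home and stays. At the start it is up, within 0.5 mm.
- good_1_plunger (a joint): Plunger of good_breaker_1, values as for tripped_plunger; it is home (0.010).
- good_2_plunger (a joint): Plunger of good_breaker_2, values as for tripped_plunger; it is home (0.010).
- marker_1: Red and white marker pen, 17 x 135 x 16 mm, lying loose in front of the pack; leave alone. Origin under its centre.
- spring_clamp_1: Red spring clamp, 52 x 107 x 20 mm, lying loose to the right of the pack; leave alone. Origin under its centre.
- block_10: Small wooden block wrapped in masking tape, 31 x 29 x 82 mm, standing loose to the left of the pack; leave alone. Origin under its centre.
- sanding_block: Brown sanding block, 60 x 99 x 23 mm, lying loose to the left of the pack; leave alone. Origin under its centre.

How it is judged:
By the outcome, as a careful person would: the job done as asked, in the order asked, and still so for the second after the job is handed in, with the robot touching nothing.
It also fails if it takes over 42 s, if anything falls off the work surface, if the arm or the gripper's body presses on something with over 40 N, if the wrist force passes 120 N, or if a joint passes its speed limit or range.

## Working session

There is one attempt and no reset: what is moved stays moved. The work goes in short steps, Python scripts to look and compute and a tool call to move; the robot and the scene stay as the last step left them, time stands still between calls to the robot, and variables do not carry over. Pictures are saved under pics/ and viewed, and the job is handed in when it is done.

Besides the shell and the picture viewer there is one more tool, called after "Call:" as name(argument=value, ...), one argument or row to a line, values as JSON. send_rows: Moves the arm, as the interface text tells. Scaled input: -1 to 1 covers 0.3 m each way for a shift and 360 degrees each way for a turn. Its arguments: {"type":"object","properties":{"rows":{"type":"array"},"jaw":{"type":"number"},"newtons":{"type":"number"}},"required":["rows"]}

```bash
mkdir -p pics; ls
python3 - <<'E'
from plant import monitor, imaging, workorder, ctrl
import cv2
s=monitor.get_state(); print(s['time'],s['eef_pos'],s['tcp_rot'],s['opening'],ctrl.tip_reach)
for n in ['scene','side','wrist']:
    c=imaging.calibration(n); print(n,c)
    im=imaging.read_camera(n); cv2.imwrite(f'pics/{n}0.png',im[:,:,::-1])
E
```

```text
pics
0.0 [ 0.2859793  -0.61062692  0.21021258] [ 9.76141470e-01  2.17132118e-01 -7.77573227e-05 -1.21142742e-03] 1.004106354412639 0.017
scene {'intrinsics': array([[599.60079274,   0.        , 337.51786332],
       [  0.        , 599.60079274, 235.4472622 ],
       [  0.        ,   0.        ,   1.        ]]), 'dist_coeffs': array([-0.0997649,  0.       ,  0.       ,  0.       ,  0.       ]), 'cam_to_world': array([[-0.53794778,  0.43962526, -0.71926478, -0.33426562],
       [-0.84295699, -0.27449325,  0.46268452,  0.55103486],
       [ 0.00597447,  0.85520938,  0.51824822,  0.74269453],
       [ 0.        ,  0.        ,  0.        ,  1.        ]])}
side {'intrinsics': array([[588.22404378,   0.        , 322.14886487],
       [  0.        , 588.22404378, 237.2352752 ],
       [  0.        ,   0.        ,   1.        ]]), 'dist_coeffs': array([-0.10000259,  0.        ,  0.        ,  0.        ,  0.        ]), 'cam_to_world': array([[ 0.96698913,  0.09567979, -0.2361724 ,  0.24963603],
       [-0.25401177,  0.435592  , -0.86356102, -1.09267024],
       [ 0.02024947,  0.89504469,  0.44551652,  0.65890581],
       [ 0.        ,  0.        ,  0.        ,  1.        ]])}
wrist {'intrinsics': array([[354.34414741,   0.        , 319.2056017 ],
       [  0.        , 354.34414741, 239.2491391 ],
       [  0.        ,   0.        ,   1.        ]]), 'dist_coeffs': array([-0.06774332,  0.        ,  0.        ,  0.        ,  0.        ]), 'cam_to_world': array([[ 0.42421597,  0.8595    ,  0.28513252,  0.35954759],
       [-0.90555722,  0.40355215,  0.13081203, -0.57669977],
       [-0.0026329 , -0.31369637,  0.9495197 ,  0.37218055],
       [ 0.        ,  0.        ,  0.        ,  1.        ]])}
```

View pics/scene0.png

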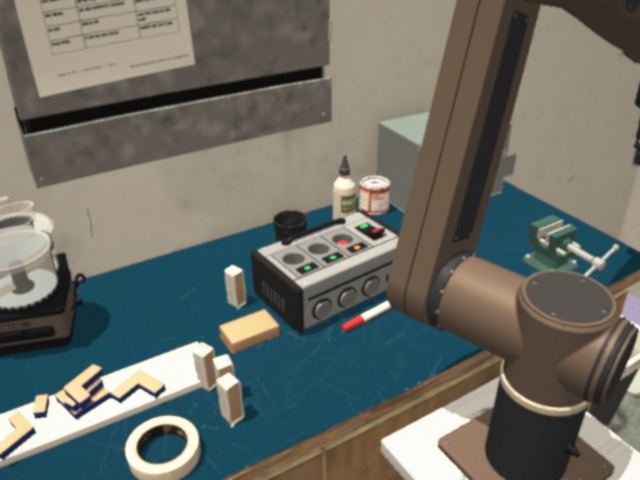

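View pics/side0.png

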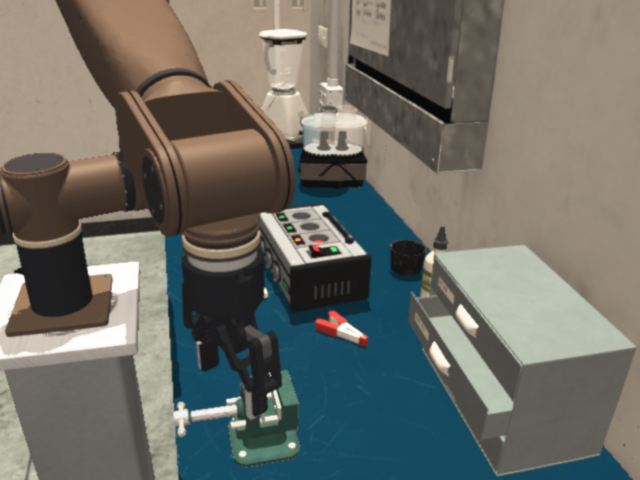

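View pics/wrist0.png

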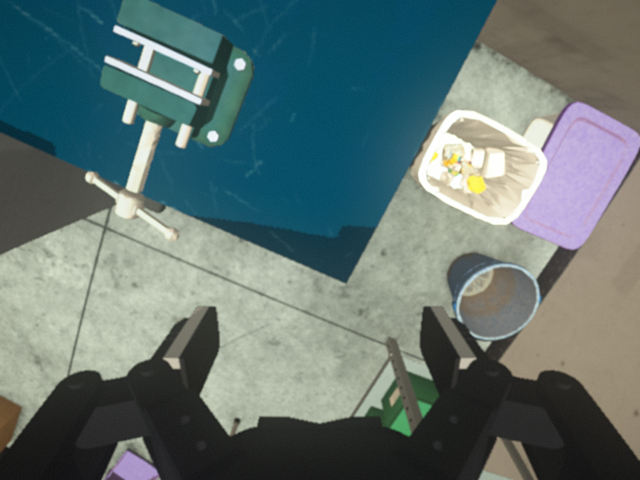

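The scene view shows the pack at about (250-400, 215-325), with the orange window near (358,247). That is the breaker next to the rocker. The side view agrees, with orange near (298,240). I'll enlarge both.

Run:
```python
import cv2
a=cv2.imread('pics/scene0.png')[205:335,240:410]; cv2.imwrite('pics/sc_crop.png',cv2.resize(a,None,fx=4.5,fy=4.5,interpolation=cv2.INTER_CUBIC))
a=cv2.imread('pics/side0.png')[195:315,255:375]; cv2.imwrite('pics/si_crop.png',cv2.resize(a,None,fx=5,fy=5,interpolation=cv2.INTER_CUBIC))
```

```text
(no output)
```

View pics/sc_crop.png

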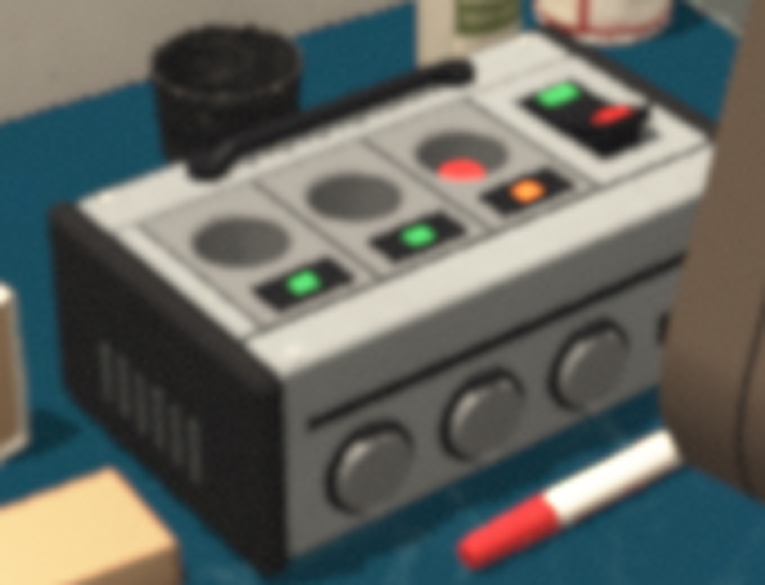

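View pics/si_crop.png

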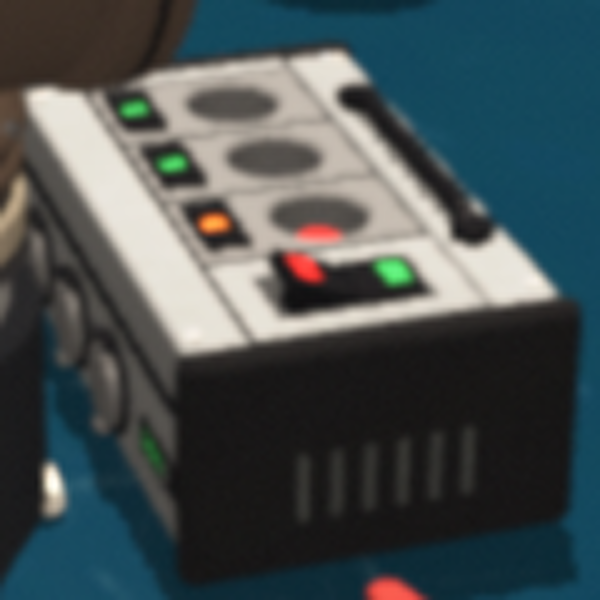

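```bash
cat > h.py <<'E'
import numpy as np,cv2
from plant import imaging
def ray(cal,uv):
    K,d,T=map(np.array,(cal['intrinsics'],cal['dist_coeffs'],cal['cam_to_world']))
    p=cv2.undistortPoints(np.array([[uv]],float),K,d)[0,0]
    return T[:3,3],T[:3,:3]@np.array([p[0],-p[1],-1.])
def atz(cal,uv,z):
    o,v=ray(cal,uv); return o+v*(z-o[2])/v[2]
def proj(cal,P):
    T=np.array(cal['cam_to_world']);c=(np.array(P)-T[:3,3])@T[:3,:3]
    return cv2.projectPoints((c*[1,-1,-1])[:,None],np.zeros(3),np.zeros(3),cal['intrinsics'],cal['dist_coeffs'])[0][:,0]
M=np.array([[.010,.088,.106],[.010,.028,.106],[.010,-.032,.106],[-.0199,-.096,.117],[.0185,-.096,.109]])
def world(p,M=M):
    c,s=np.cos(p[2]),np.sin(p[2]); return np.c_[p[0]+c*M[:,0]-s*M[:,1],p[1]+s*M[:,0]+c*M[:,1],M[:,2]]
E
python3 - <<'E'
from h import *
from scipy.optimize import least_squares
sc=(np.array([(242,242),(354,197),(461,153),(612,114),(558,94)])+.5)/4.5-.5+[240,205]
si=(np.array([(232,104),(274,158),(319,215),(305,268),(394,271)])+.5)/5-.5+[255,195]
C={n:imaging.calibration(n) for n in('scene','side')}
for n,px in(('scene',sc),('side',si)):
    print(n,[np.round(atz(C[n],u,m[2]),4).tolist() for u,m in zip(px,M)])
    r=least_squares(lambda p:(proj(C[n],world(p))-px).ravel(),[.65,0,0]);print(r.x,np.round(r.fun,1))
r=least_squares(lambda p:np.r_[(proj(C['scene'],world(p))-sc).ravel(),(proj(C['side'],world(p))-si).ravel()],[.65,0,0])
print(r.x,np.round(r.fun,1));print(world(r.x).round(4))
E
```

```text
scene [[0.5225, 0.1006, 0.106], [0.5279, 0.0415, 0.106], [0.5341, -0.0185, 0.106], [0.5111, -0.0854, 0.117], [0.5502, -0.0828, 0.109]]
[0.52127969 0.01204053 0.09947344] [ 0.   0.   0.1 -0.2  0.  -0.1  0.1  0.  -0.2  0.3]
side [[0.524, 0.0973, 0.106], [0.5292, 0.0375, 0.106], [0.5346, -0.0209, 0.106], [0.5117, -0.0869, 0.117], [0.5501, -0.0824, 0.109]]
[0.52221789 0.01008441 0.09373814] [-0.2 -0.2  0.  -0.3  0.3 -0.  -0.1  0.1 -0.   0.3]
[0.52220068 0.0113536  0.09628758] [ 0.  -0.4  0.1 -0.5  0.1 -0.4  0.1 -0.2 -0.1  0.1 -0.4 -0.5 -0.2 -0.5
  0.1 -0.3 -0.1 -0.2 -0.1  0. ]
[[ 0.5237  0.0999  0.106 ]
 [ 0.5295  0.0402  0.106 ]
 [ 0.5352 -0.0195  0.106 ]
 [ 0.5116 -0.0861  0.117 ]
 [ 0.5498 -0.0824  0.109 ]]
```

Fit for the pack is (0.522, 0.011), yaw 0.096 rad, with residuals of 0.5 px or less and both cameras agreeing to about 2 mm. The tripped well is at (0.535,-0.0195) and the red bar at (0.5116,-0.086). Next I'll shut the jaws and move towards it.

Call:
send_rows(
  rows=[
    [0.5,0.97,0,-0.0544],
    [0.5,0.97,0,-0.0544],
    [0.5,0.97,0,-0.0544],
    [0.5,0.97,0,-0.0544],
    [0.5,0.97,0,-0.0544],
    [0.5,0.97,0,-0.0544],
    [0.5,0.97,0,-0.0544],
  ],
  jaw=1,
  newtons=30,
)

```text
time: 1.02
eef_pos: [0.4364, -0.3198, 0.2115]
tcp_rot: [0.999, 0.049, -0.0, 0.0]
contact_force: [0.1, -0.1, 0.5]
opening: -0.002
```

Call:
send_rows(
  rows=[
    [0.252,0.78,-0.12,0],
    [0.252,0.78,-0.12,0],
    [0.252,0.78,-0.12,0],
    [0.252,0.78,-0.12,0],
    [0.252,0.78,-0.12,0],
    [0.252,0.78,-0.12,0],
    [0.252,0.78,-0.12,0],
  ],
)

```text
time: 1.9
eef_pos: [0.5118, -0.0884, 0.1759]
tcp_rot: [0.999, 0.047, 0.0, 0.0]
contact_force: [-0.2, -0.5, -0.3]
opening: 0.004
```

Run:
```python
from h import *
from plant import monitor,ctrl
s=monitor.get_state(); print(s['time'],s['eef_pos'],s['tcp_rot'],s['opening'],s['contact_force'],ctrl.tip_reach)
np.save('wc1.npy',imaging.calibration('wrist')['cam_to_world'])
w=imaging.read_camera('wrist'); cv2.imwrite('pics/w1.png',w[:,:,::-1])
c=imaging.read_camera('side')[120:300,200:400]; cv2.imwrite('pics/si1.png',cv2.resize(c,None,fx=3.3,fy=3.3,interpolation=2)[:,:,::-1])
```

```text
1.9 [ 0.51182741 -0.08837124  0.17588679] [9.98917002e-01 4.65263826e-02 1.74689668e-04 2.97322265e-04] 0.004222324849926741 [-0.23935195 -0.50122875 -0.3118658 ] 0.017
```

View pics/w1.png

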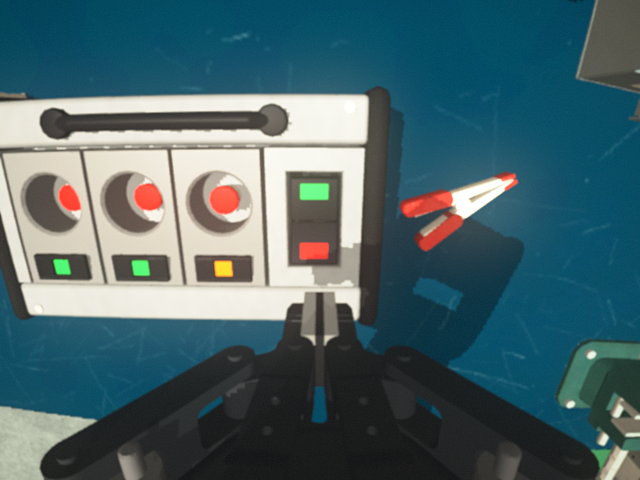

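View pics/si1.png

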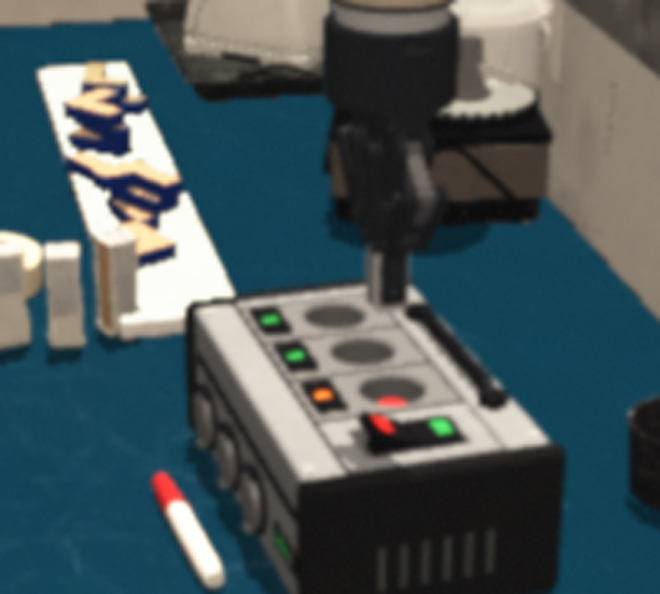

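The wrist view shows wells at (51,204), (132,204) and (220,203), the red bar at (314,250), the green bar at (314,191) and orange at (223,268). The fingertips end at (320,292). I'll check these positions with the wrist camera.

Run:
```python
from h import *
from plant import monitor
im=cv2.imread('pics/w1.png'); c=im[140:320,170:370]; cv2.imwrite('pics/w1c.png',cv2.resize(c,None,fx=3.3,fy=3.3,interpolation=2))
C=imaging.calibration('wrist')
for u,z in(((51,204),.106),((132,204),.106),((220,203),.106),((314,250),.117),((314,191),.109),((320,300),.159)): print(u,atz(C,u,z).round(4))
s=monitor.get_state();print(s['eef_pos'])
T=np.array([[*s['eef_pos'][:2],s['eef_pos'][2]-.017]]);print(proj(C,T))
```

```text
(51, 204) [0.5244 0.1007 0.106 ]
(132, 204) [0.5294 0.0417 0.106 ]
(220, 203) [ 0.5354 -0.0189  0.106 ]
(314, 250) [ 0.512  -0.0844  0.117 ]
(314, 191) [ 0.5498 -0.0809  0.109 ]
(320, 300) [ 0.4977 -0.0896  0.159 ]
[ 0.51174804 -0.08805766  0.17589555]
[[319.54353607 276.97079239]]
```

View pics/w1c.png

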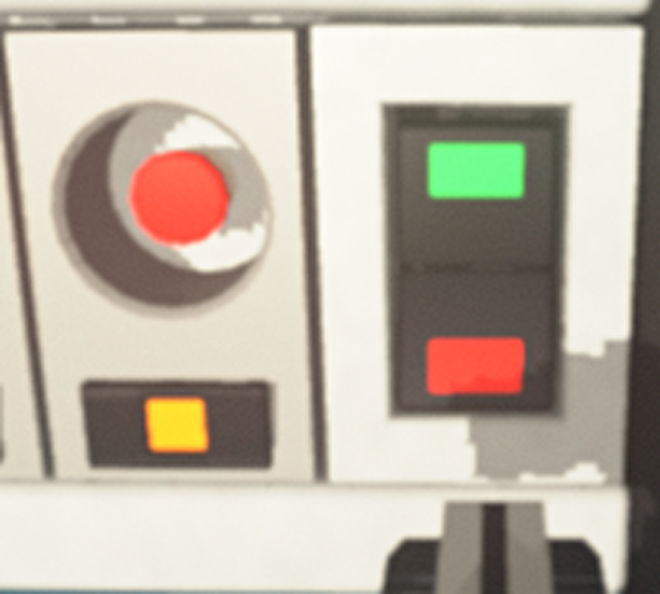

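Call:
send_rows(
  rows=[
    [0,0.008,-0.1,0],
    [0,0.008,-0.11,0],
    [0,0.008,-0.12,0],
    [0,0.008,-0.13,0],
    [0,0.008,-0.135,0],
  ],
)

```text
time: 2.62
eef_pos: [0.5122, -0.0841, 0.1357]
tcp_rot: [0.999, 0.048, 0.001, 0.0]
contact_force: [0.5, 0.6, -0.3]
opening: 0.0
```

Call:
send_rows(
  rows=[
    [0,0,-0.005,0],
    [0,0,-0.01,0],
    [0,0,-0.015,0],
    [0,0,-0.02,0],
    [0,0,-0.02,0],
  ],
)

```text
time: 3.25
eef_pos: [0.5117, -0.0839, 0.1289]
tcp_rot: [0.999, 0.048, -0.0, -0.0]
contact_force: [-0.2, -0.3, -0.0]
opening: 0.001
```

```bash
cat > look.py <<'E'
import sys
from h import *
from plant import monitor
t=sys.argv[1]
s=monitor.get_state(); print(s['time'],s['eef_pos'],s['contact_force'])
w=imaging.read_camera('wrist')[120:420,120:420]
c=imaging.read_camera('side')[180:300,250:370]
o=np.hstack([cv2.resize(w,(400,400)),cv2.resize(c,(400,400),interpolation=2)])
cv2.imwrite(f'pics/{t}.png',o[:,:,::-1])
E
python3 look.py a1
```

```text
3.25 [ 0.51168453 -0.08386911  0.1289365 ] [-0.16996944 -0.34141725 -0.01547607]
```

View pics/a1.png

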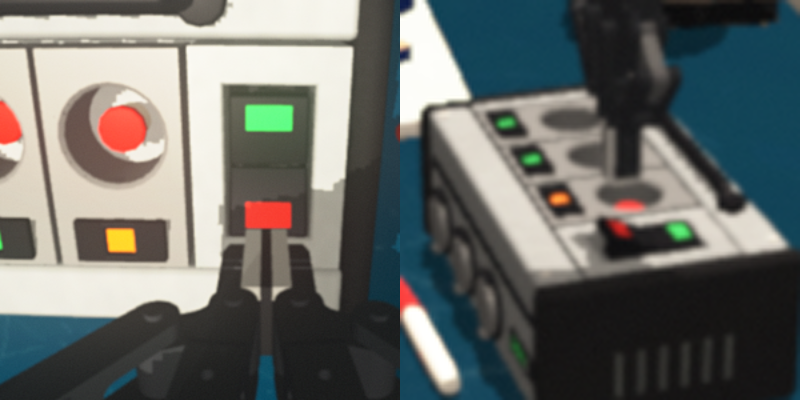

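Run:
```python
from h import *
C=imaging.calibration('side')
for z in(.112,.12,.13,.14,.15,.16): print(z,proj(C,[[.5117,-.084,z]]).round(1),atz(C,(317.5,233),z).round(4), atz(imaging.calibration('wrist'),(320,305),z).round(4))
```

```text
0.112 [[315.2 249.8]] [ 0.535 -0.011  0.112] [ 0.4944 -0.0859  0.112 ]
0.12 [[315.3 246.2]] [ 0.5309 -0.0268  0.12  ] [ 0.4988 -0.0854  0.12  ]
0.13 [[315.3 241.7]] [ 0.5257 -0.0466  0.13  ] [ 0.5043 -0.0849  0.13  ]
0.14 [[315.4 237.2]] [ 0.5204 -0.0664  0.14  ] [ 0.5098 -0.0843  0.14  ]
0.15 [[315.5 232.7]] [ 0.5152 -0.0862  0.15  ] [ 0.5152 -0.0838  0.15  ]
0.16 [[315.6 228.1]] [ 0.51   -0.1059  0.16  ] [ 0.5207 -0.0832  0.16  ]
```

Run:
```python
from h import *
from plant import monitor
for n,(r,c) in {'side':((190,290),(260,380)),'scene':((190,290),(300,420))}.items():
    im=imaging.read_camera(n); cv2.imwrite(f'pics/b_{n}.png',cv2.resize(im[r[0]:r[1],c[0]:c[1]],None,fx=6,fy=6,interpolation=2)[:,:,::-1])
```

```text
(no output)
```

View pics/b_side.png

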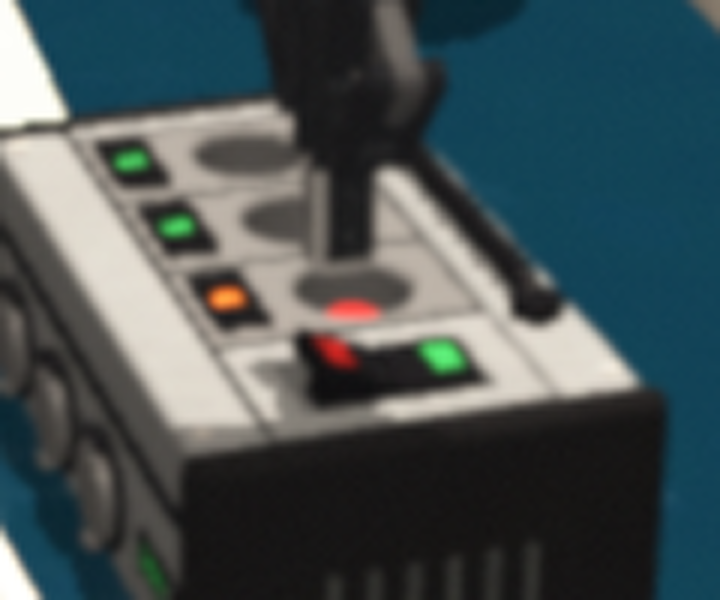

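View pics/b_scene.png

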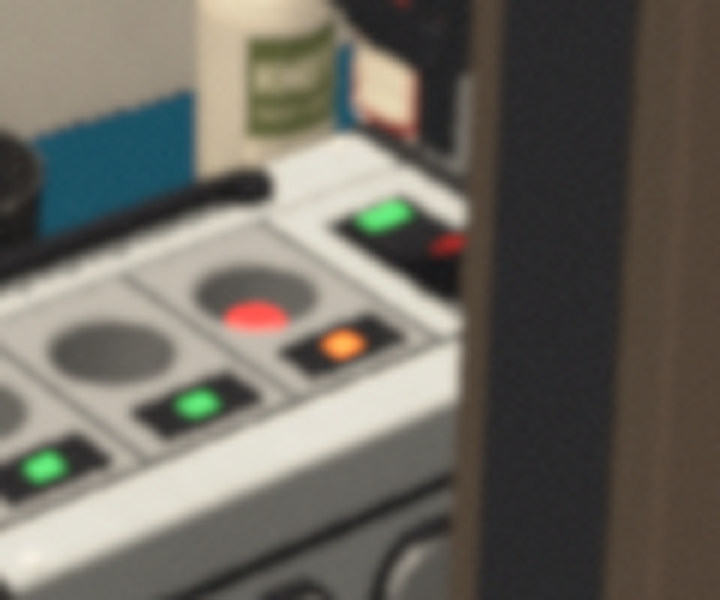

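Run:
```python
from h import *
from plant import monitor
s=monitor.get_state();print(s['eef_pos'],s['qpos'],s['tcp_rot']);C=imaging.calibration
print(C('wrist')['cam_to_world'])
A=[];b=[]
for n,u in(('side',(317.4,233.0)),('scene',(375,217))):
    o,v=ray(C(n),u);v/=np.linalg.norm(v);P=np.eye(3)-np.outer(v,v);A.append(P);b.append(P@o)
print(np.linalg.lstsq(np.vstack(A),np.hstack(b),rcond=None))
for z in(.112,.13,.148): print(proj(C('scene'),[[.5117,-.084,z]]),proj(C('wrist'),[[.5117,-.084,z],[.5227,-.084,z]]))
```

```text
[ 0.51183781 -0.08391769  0.12919666] [-3.58299922e-01  2.65391986e-02  2.02889239e+00  1.75752117e-05
  1.08605053e+00  1.11647852e+00] [9.98847987e-01 4.79864115e-02 5.38406796e-05 1.47003636e-05]
[[ 9.61455595e-02  9.45007950e-01  3.12595596e-01  5.92486360e-01]
 [-9.95367249e-01  9.13649430e-02  2.99413803e-02 -7.60108439e-02]
 [-2.65436417e-04 -3.14026149e-01  9.49414297e-01  2.91000329e-01]
 [ 0.00000000e+00  0.00000000e+00  0.00000000e+00  1.00000000e+00]]
(array([ 0.51465968, -0.08399043,  0.14766027]), array([4.65933427e-06]), np.int32(3), array([1.41421356, 1.0386774 , 0.95976521]))
[[374.79877704 232.10957006]] [[319.6266492  277.0459488 ]
 [321.58588629 258.56401947]]
[[375.13532392 224.52062153]] [[319.65718077 291.85113255]
 [321.80779734 271.88772595]]
[[375.4757866  216.81589481]] [[319.69396717 309.74283   ]
 [322.07679761 288.07078789]]
```

Side and scene triangulate the fingertip to (0.515,-0.084,0.148), which is about 18 mm above the TCP reading. It should be 17 mm below. The absence of contact force so far agrees with the pictures, so I'll trust the pictures and feel downward.

Call:
send_rows(
  rows=[
    [0,0,-0.03,0],
    [0,0,-0.045,0],
    [0,0,-0.06,0],
    [0,0,-0.07,0],
    [0,0,-0.07,0],
  ],
)

```text
time: 4.08
eef_pos: [0.5116, -0.0839, 0.1078]
tcp_rot: [0.999, 0.048, -0.0, -0.0]
contact_force: [0.5, 0.2, -0.2]
opening: 0.001
```

```bash
python3 look.py a2
```

```text
4.075 [ 0.51162595 -0.08385271  0.10779509] [ 0.46846024  0.16644172 -0.21245678]
```

View pics/a2.png

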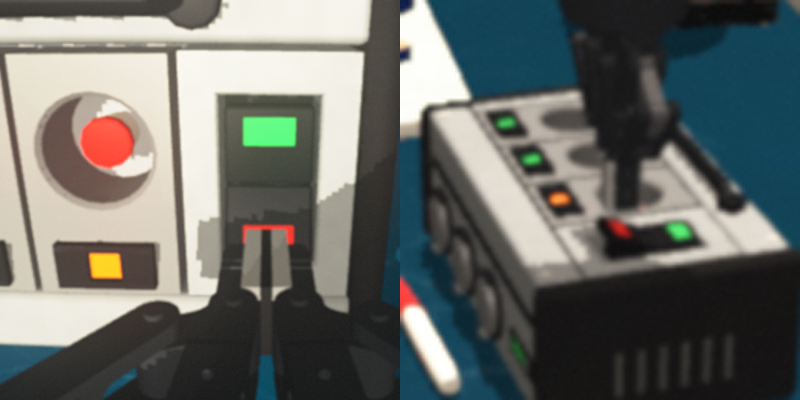

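Still no contact. The side view puts the tip at about (318,242), z about 0.128, just above the red half. I'll go on down in small steps.

Call:
send_rows(
  rows=[
    [0,0,-0.01,0],
    [0,0,-0.02,0],
    [0,0,-0.03,0],
    [0,0,-0.03,0],
  ],
)

```text
time: 4.68
eef_pos: [0.5119, -0.084, 0.0992]
tcp_rot: [0.999, 0.048, 0.0, 0.0]
contact_force: [-0.5, -0.3, 1.8]
opening: -0.0
```

Contact at TCP 0.099, with +1.8 N. Pressing on.

Call:
send_rows(
  rows=[
    [0,0,-0.006,0],
    [0,0,-0.012,0],
    [0,0,-0.018,0],
    [0,0,-0.018,0],
  ],
)

```text
time: 5.18
eef_pos: [0.5114, -0.0837, 0.0931]
tcp_rot: [0.999, 0.048, -0.0, -0.0]
contact_force: [-0.2, 0.7, 0.1]
opening: 0.001
```

```bash
python3 look.py a3
```

```text
5.175 [ 0.51137858 -0.08372879  0.09305338] [-0.16214531  0.71233893  0.11067982]
```

View pics/a3.png

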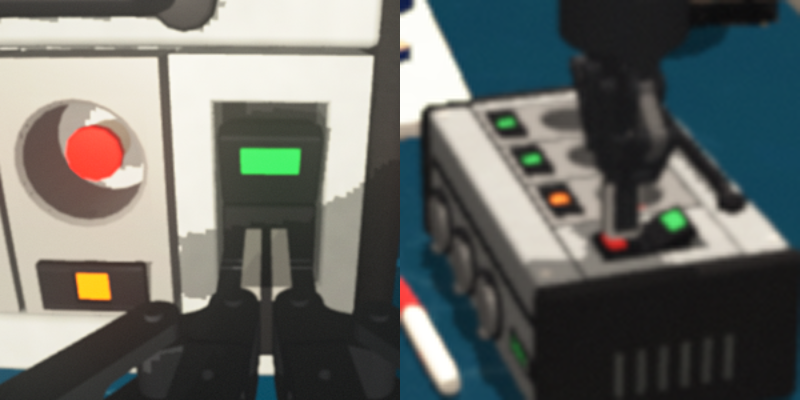

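The rocker is off: the green half is raised and the red half is level. I'll lift, go over the tripped well and check the alignment.

Call:
send_rows(
  rows=[
    [0,0,0.1,0],
    [0,0,0.1,0],
    [0.08,0.215,0.1,0],
    [0.08,0.215,0.1,0],
    [0.08,0.215,0.1,0],
    [0.08,0.215,0.1,0],
  ],
)

```text
time: 6.02
eef_pos: [0.5353, -0.0201, 0.1232]
tcp_rot: [0.999, 0.048, -0.0, 0.0]
contact_force: [-0.4, -0.2, -0.5]
opening: 0.003
```

```bash
python3 look.py a4
python3 - <<'E'
from h import *
c=imaging.calibration('wrist')
print(proj(c,[[.5353,-.0192,.106],[.5353,-.0192,.094]]))
w=imaging.read_camera('wrist')[130:330,200:440]; cv2.imwrite('pics/w4.png',cv2.resize(w,None,fx=3,fy=3,interpolation=2)[:,:,::-1])
E
```

```text
6.025 [ 0.5352807  -0.0201369   0.12316483] [-0.36087915 -0.20083396 -0.50292729]
[[317.47542215 276.65932496]
 [317.57547516 268.15453163]]
```

View pics/a4.png

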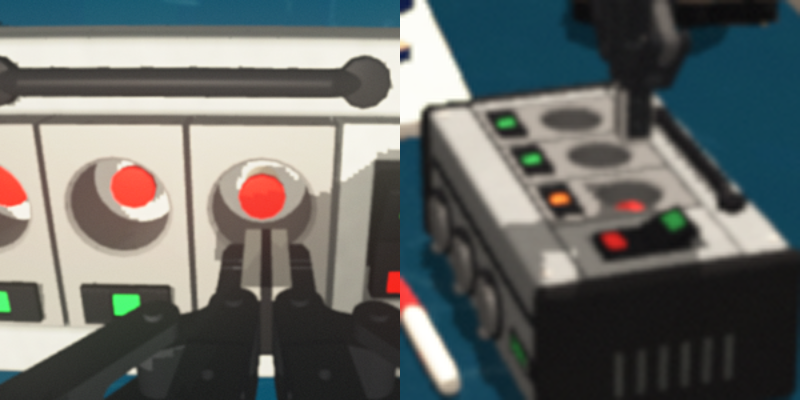

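View pics/w4.png

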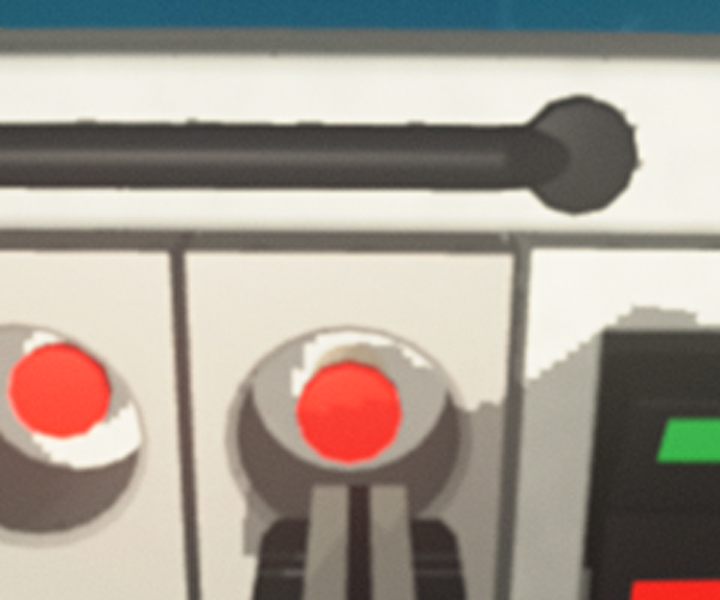

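Run:
```python
from h import *
from plant import monitor
c=imaging.calibration('wrist');print(monitor.get_state()['eef_pos'])
print('far rim',atz(c,(316.3,239.2),.106),'L',atz(c,(276.2,275),.106),'R',atz(c,(356.4,275),.106))
im=cv2.imread('pics/w4.png')
th=np.linspace(0,6.3,100)
P=np.c_[.5353+.021*np.cos(th),-.0187+.021*np.sin(th),0*th+.106]
tp=np.array([[.5353+a*.011*1-b*.0, -.0201+b*.0145,.1415] for a,b in((1,1),(1,-1),(-1,-1),(-1,1))])
for Q,col in((P,(255,0,0)),(tp,(0,255,0))):
    q=((proj(c,Q)-[200,130]+.5)*3).astype(np.int32); cv2.polylines(im,[q],True,col,1)
cv2.imwrite('pics/w4o.png',im)
C=imaging.calibration('side')
s=imaging.read_camera('side')[200:260,290:350];s=cv2.resize(s,None,fx=10,fy=10,interpolation=2)[:,:,::-1].copy()
for Q,col in((P,(255,0,0)),(tp,(0,255,0))):
    q=((proj(C,Q)-[290,200]+.5)*10).astype(np.int32); cv2.polylines(s,[q],True,col,1)
cv2.imwrite('pics/s4o.png',s)
```

```text
[ 0.53553042 -0.02028382  0.12357036]
far rim [ 0.55699995 -0.01650751  0.106     ] L [0.53414749 0.0036324  0.106     ] R [ 0.53835848 -0.04047848  0.106     ]
```

View pics/w4o.png

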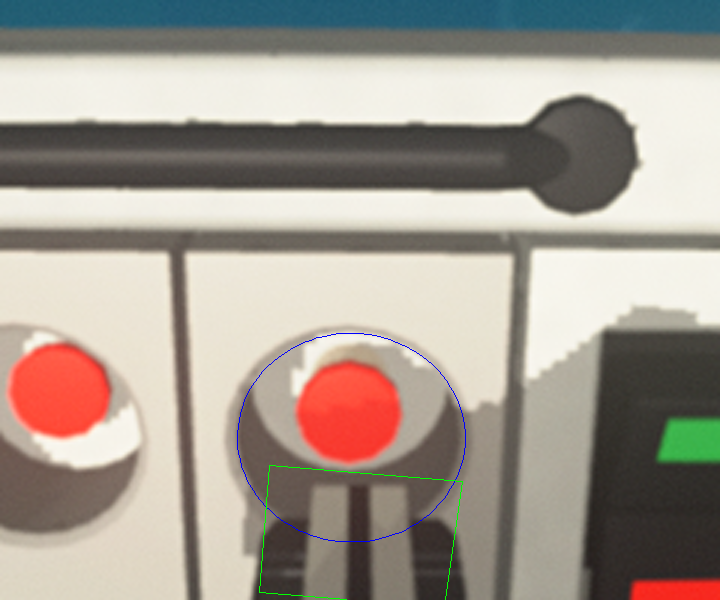

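View pics/s4o.png

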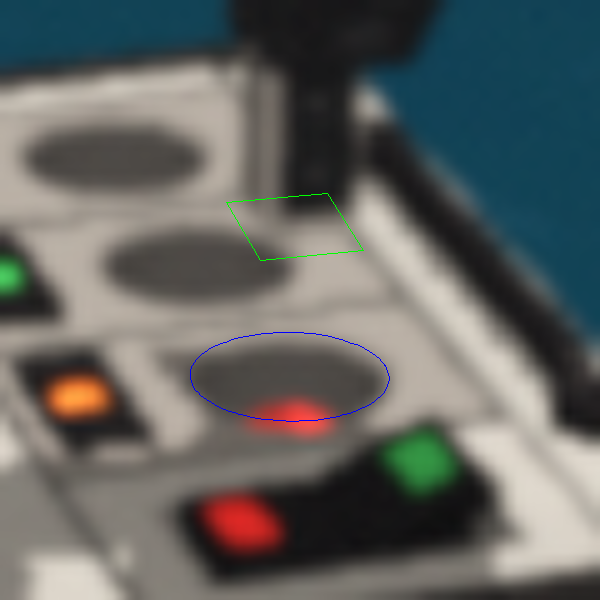

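The overlay shows the well's rim within about 1 px of its predicted ellipse, and the tip footprint is centred. I'll shift y by 1.2 mm and descend to just inside the mouth.

Call:
send_rows(
  rows=[
    [0,0.004,-0.06,0],
    [0,0.004,-0.09,0],
    [0,0.004,-0.11,0],
    [0,0.004,-0.12,0],
    [0,0.004,-0.128,0],
    [0,0.004,-0.128,0],
  ],
)

```text
time: 6.98
eef_pos: [0.5359, -0.0182, 0.0854]
tcp_rot: [0.999, 0.048, 0.0, 0.0]
contact_force: [0.1, -0.1, -0.6]
opening: 0.002
```

```bash
python3 look.py a5
```

```text
6.975 [ 0.53588791 -0.01820985  0.08538973] [ 0.12428537 -0.12390122 -0.56058621]
```

View pics/a5.png

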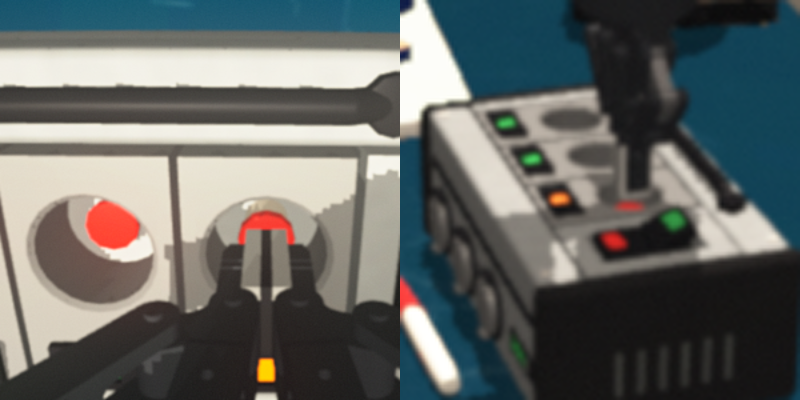

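The tip is centred in the mouth: the rim spans 203-328 and the tip is at 266. Continuing down.

Call:
send_rows(
  rows=[
    [0,0,-0.01,0],
    [0,0,-0.02,0],
    [0,0,-0.03,0],
    [0,0,-0.035,0],
    [0,0,-0.035,0],
  ],
)

```text
time: 7.7
eef_pos: [0.5357, -0.0182, 0.0747]
tcp_rot: [0.999, 0.048, -0.0, -0.0]
contact_force: [0.6, 0.5, 0.2]
opening: -0.005
```

Call:
send_rows(
  rows=[
    [0,0,-0.005,0],
    [0,0,-0.01,0],
    [0,0,-0.014,0],
    [0,0,-0.014,0],
  ],
)

```text
time: 8.2
eef_pos: [0.5359, -0.0182, 0.0705]
tcp_rot: [0.999, 0.048, 0.0, 0.0]
contact_force: [0.9, -0.4, 0.2]
opening: 0.0
```

Call:
send_rows(
  rows=[
    [0,0,-0.006,0],
    [0,0,-0.012,0],
    [0,0,-0.016,0],
    [0,0,-0.016,0],
  ],
)

```text
time: 8.7
eef_pos: [0.5356, -0.0182, 0.0655]
tcp_rot: [0.999, 0.048, -0.0, -0.0]
contact_force: [0.8, -0.3, -0.2]
opening: -0.005
```

```bash
python3 look.py a6
```

```text
8.7 [ 0.53555922 -0.01817179  0.06551985] [ 0.78619381 -0.27484196 -0.22360277]
```

View pics/a6.png

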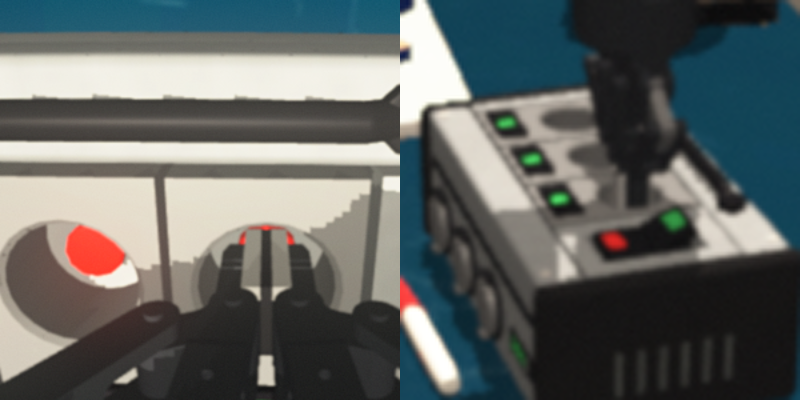

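The window has turned green (side, about (558,199)). I'll feel for the end stop with a small extra press, then lift out.

Call:
send_rows(
  rows=[
    [0,0,-0.004,0],
    [0,0,-0.007,0],
    [0,0,-0.007,0],
  ],
)

```text
time: 9.18
eef_pos: [0.5359, -0.0183, 0.0644]
tcp_rot: [0.999, 0.048, -0.0, 0.0]
contact_force: [-1.9, -0.4, 4.4]
opening: -0.001
```

The end stop holds at 4.4 N, so the plunger is home. I'll lift out and go over the green bar.

Call:
send_rows(
  rows=[
    [0,0,0.08,0],
    [0,0,0.2,0],
    [0,0,0.2,0],
    [0,0,0.2,0],
    [0.042,-0.213,0.2,0],
    [0.042,-0.213,0.2,0],
    [0.042,-0.213,0.2,0],
    [0.042,-0.213,0.14,0],
    [0.042,-0.213,0.14,0],
  ],
)

```text
time: 10.3
eef_pos: [0.5462, -0.0805, 0.1027]
tcp_rot: [0.999, 0.049, -0.003, -0.001]
contact_force: [0.1, 0.2, -0.1]
opening: -0.004
```

```bash
python3 look.py a7
```

```text
10.3 [ 0.54622176 -0.08050512  0.10267843] [ 0.10330766  0.21896221 -0.053428  ]
```

View pics/a7.png

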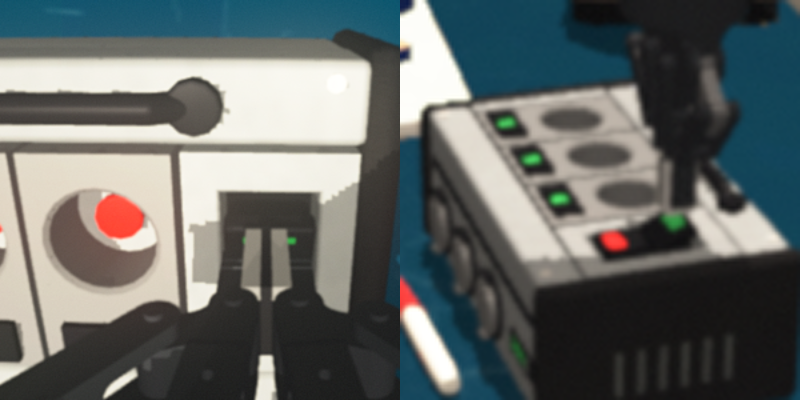

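All three windows are green and the plunger is sunk like the others. Now I'll press the green half.

Call:
send_rows(
  rows=[
    [0.004,0,-0.008,0],
    [0.004,0,-0.015,0],
    [0.004,0,-0.022,0],
    [0.004,0,-0.029,0],
    [0.004,0,-0.029,0],
  ],
)

```text
time: 11.02
eef_pos: [0.5501, -0.0823, 0.0975]
tcp_rot: [0.999, 0.048, 0.001, 0.0]
contact_force: [1.2, 0.2, 2.0]
opening: 0.004
```

```bash
python3 look.py a8
```

```text
11.025 [ 0.55014392 -0.08232678  0.09745227] [1.20785155 0.20334172 2.04884402]
```

View pics/a8.png

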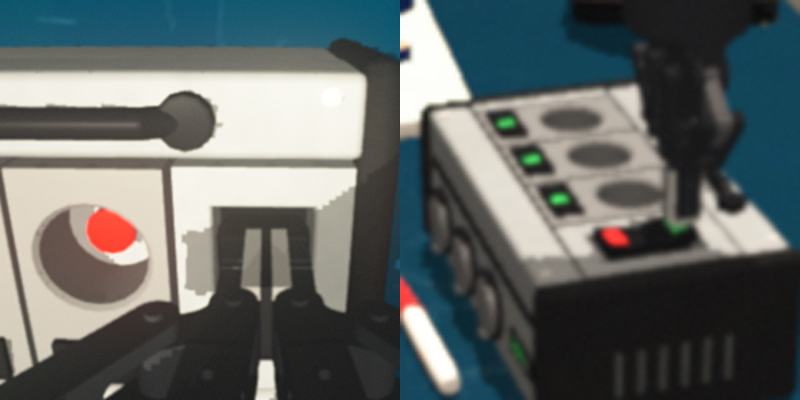

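It's partly tipped. I'll press another 4 mm.

Call:
send_rows(
  rows=[
    [0,0,-0.006,0],
    [0,0,-0.012,0],
    [0,0,-0.015,0],
    [0,0,-0.015,0],
  ],
)

```text
time: 11.62
eef_pos: [0.5491, -0.082, 0.0919]
tcp_rot: [0.999, 0.048, -0.001, -0.0]
contact_force: [1.0, -1.1, -0.7]
opening: 0.0
```

Force has dropped to zero, so it has probably snapped. I'll lift well clear and back towards the robot, then check.

Call:
send_rows(
  rows=[
    [0,0,0.1,0],
    [0,0,0.3,0],
    [0,0,0.4,0],
    [0,-0.2,0.4,0],
    [0,-0.2,0.4,0],
    [0,-0.2,0.4,0],
    [0,-0.2,0.4,0],
  ],
)

```text
time: 12.5
eef_pos: [0.5493, -0.1411, 0.2119]
tcp_rot: [0.999, 0.048, -0.001, -0.0]
contact_force: [-0.5, -0.6, -0.1]
opening: 0.006
```

```bash
python3 look.py a9
python3 - <<'E'
from h import *
for n,(r,c) in {'side':((180,320),(240,400)),'scene':((190,340),(220,420)),}.items():
    im=imaging.read_camera(n); cv2.imwrite(f'pics/c_{n}.png',cv2.resize(im[r[0]:r[1],c[0]:c[1]],None,fx=4,fy=4,interpolation=2)[:,:,::-1])
cv2.imwrite('pics/c_wrist.png',imaging.read_camera('wrist')[:,:,::-1])
E
```

```text
12.5 [ 0.5492869  -0.14111578  0.21192982] [-0.51946181 -0.55326604 -0.05707759]
```

View pics/c_side.png

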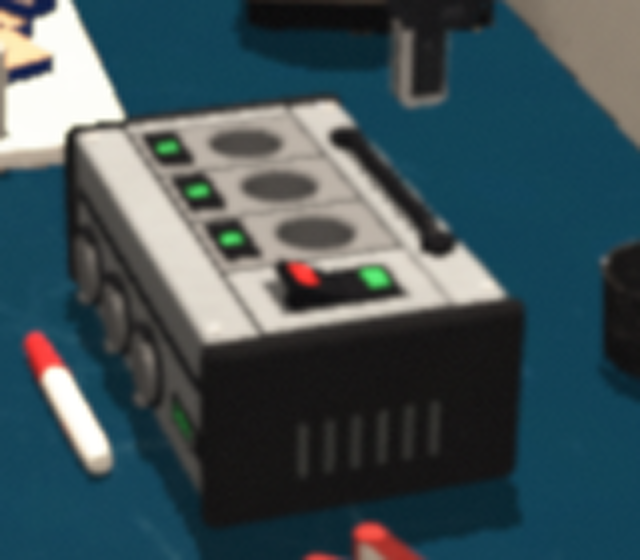

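View pics/c_wrist.png

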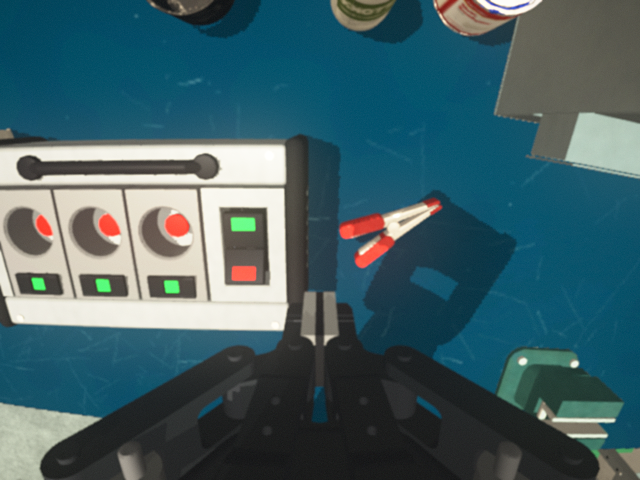

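View pics/c_scene.png

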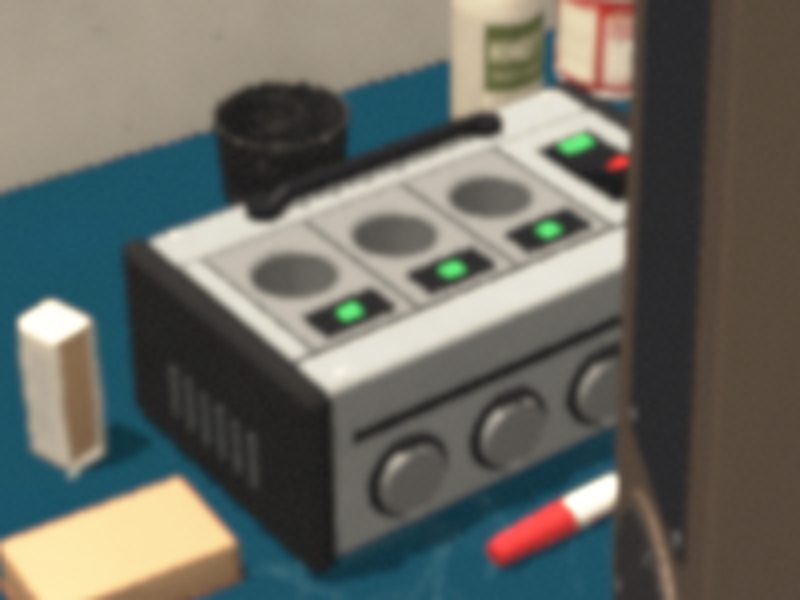

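All three windows are green, at (40,285), (103,286) and (172,287) in the wrist view. The red half of the rocker is up and the green half level, so the pack is on. The marker, clamp, block and sanding block look undisturbed, and the gripper is clear.

```bash
python3 -c "
from plant import workorder
print(workorder.sign_off())"
```

```text
the job is handed in; nothing more can be done
None
```

The pack is reset and back on. I switched it off at the red half of the rocker, pressed the tripped plunger home, then switched it on at the green half. The tripped breaker was the one next to the rocker (pack y −32 mm). I handed the job in at about 12.7 s; it reported no verdict.

**Last checks:**
- **Breakers:** all three windows show green, and the reset plunger sits as deep as the other two. A light extra press met its end stop at 4.4 N.
- **Rocker:** it is on, with the red half raised and the green half level.
- **Surroundings:** by eye, the marker, clamp, block and sanding block are where they were. The gripper is clear of everything.
- **Force:** the highest force reading was about 4.4 N.

**What disagreed:** with the jaws shut, the fingertips stood about 18 mm behind the reported TCP, not the stated 17 mm ahead. Two cameras showed this, and where the tip first touched the rocker confirmed it. I set the pressing heights from the pictures and the contact force. The side camera also placed the well about 2 mm from where the other two cameras did, which the well had room for.

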